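# Stand the fallen carving in the spring clamp and trip its latch

### The job

The carved wooden figure has fallen over on the bench: stand it upright and square in the middle of the gap between the holding clamp's jaw and its fixed stop, without dropping it, and let go of it. Then squeeze the two spring buttons on the sides of the latch housing together so that the jaw springs shut on the figure's plinth, and let go. Leave the figure held upright and do not push the other things on the bench about.

Things in the scene. Friction and masses are not known exactly. Their poses are not given: they have to be found in the camera images.
- fixture: Holding clamp screwed to the bench, yaw up to 0.4 rad either way. Origin on the bench surface (z = 0), on the clamp's centre line; x runs from the latch housing to the fixed stop. Plywood base x -145 to +125 mm, 110 mm wide, top at z = 15 mm. Aluminium latch housing: x -130 to -80 mm, 38 mm wide, top at z = 62 mm, a black button on each side. Stop and jaw: tops at z = 60 mm.
- gap_middle (a point): Middle of the gap for the figure, on the flat base top: x = +40, y = 0, z = 15 mm in the clamp's frame. The gap is 120 mm long while the jaw is latched back (its face at x = -20 mm, the stop's face at x = +100 mm).
- stop_face (a point): Middle of the fixed wooden stop's face, at x = +100, y = 0, z = 38 mm in the clamp's frame; the stop is 90 mm wide.
- jaw (a joint): Travel of the jaw towards the stop, m: 0 latched back, 0.060 end of travel, about 0.048 when closed on the figure's plinth. Once both buttons are in, its spring (8 N) moves it at about 0.1 m/s and pushes a standing figure along the base against the stop. It does not latch back by itself.
- jaw_face (a point): Middle of the wooden jaw's face (70 mm wide, jaw 25 mm thick), 38 mm above the bench; it moves with the jaw.
- button_left (a joint): How far the button on the housing's +y side is pressed in, m: 0 out, 0.010 fully in. Its spring takes 3.6 N to start, 9.6 N fully in. Both buttons must be in by more than 4 mm at the same time to free the jaw; either one alone still holds it.
- button_right (a joint): The same for the button on the -y side; pressed towards +y.
- button_left_pad (a point): Middle of the outer face of the +y button: x = -105, y = +30, z = 45 mm in the clamp's frame when out. The face is 28 mm long (x) and 24 mm high (z 33 to 57 mm). The two faces are 60 mm apart when out, 40 mm fully in, and stand 11 mm out of the housing.
- button_right_pad (a point): The same for the -y button: x = -105, y = -30, z = 45 mm in the clamp's frame when out.
- figure: Carved figure of plain pale wood, 148 mm tall, 0.14 to 0.26 kg, fallen on its back, +x (its front) up. Origin on its axis, 70 mm above the underside; z runs from underside to head. Square plinth 72 x 72 x 18 mm, sides along x and y; robe; shoulders 58 mm across, 90 mm up; neck. Pinched lightly by the head and lifted, it swings between the fingers and hangs upright.
- head (a point): Centre of the figure's head, a ball 36 mm across, 130 mm above the underside on the axis; about 25 mm above the bench while the figure lies.
- gouge_a: Bystander, loose: gouge: 210 mm long, wooden handle and steel blade, lying on the bench near the middle, 26 mm thick.
- gouge_b: Bystander, loose: longer gouge, 230 mm, lying towards the right edge.
- mallet: Bystander, loose: wooden mallet with a block head lying towards the left edge, 260 mm long.
- tape_roll: Bystander, loose: roll of paper tape lying flat at the back, 90 mm across, 24 mm high.
- mug: Bystander, loose: white mug at the back, 85 mm high.
- oil_jar: Bystander, loose: amber glass jar at the back, 100 mm high.
- bench_brush: Bystander, loose: brush lying towards the right edge.
Not all that is in view belongs to the job. What is shaped like the figure but pink is not meant.

How it is judged:
By the outcome, as a careful person would: the job done as asked, in the order asked, and still so for the second after the job is handed in, with the robot touching nothing.
It also fails if it takes over 61 s, if anything falls off the work surface, if the arm or the gripper's body presses on something with over 40 N, if the wrist force passes 120 N, or if a joint passes its speed limit or range.

### The arm

A 6-joint arm with a two-finger parallel gripper is mounted at the origin on the work surface. World frame = base frame: x ahead of the robot, y to its left, z up, the work surface at z = 0. Lengths are in m, angles in degrees, forces in N, time in s.
With the tool pointing down it reaches from about 0.4 to 0.825 m from the base axis. Payload 7 kg.
Tool frame: the origin (TCP) lies at the centre of the arm's flange, where the gripper is bolted on; the fingertips stand 178 mm ahead of it and the grasp point (between the pads) lies 159 mm ahead of it (tip_reach is the distance from the TCP to the fingertips, in m); z points along the fingers, y is the line along which they close (so a half turn about z gives the same grasp; the last joint's range is limited). The gripper opens to 88 mm and grips with 3 to 60 N. Pads are 19 mm wide; open, the fingers measure 130 mm over their backs; the gripper's body (78 mm by 193 mm) begins 47 mm behind the grasp point.
Start: joints at [83.256, 20.546, 0.682, 0, -70.136, -16.507], TCP at [0.266, 0.62, 0.405] pointing down, gripper open.
Joint ranges: [-176.03, 176.03], [-82.01, 121.73], [-58.28, 71.71], [-173.87, 95.51], [-174.79, -0.11], [-173.66, 173.66]. Speed limits (degrees/s): [136.94, 136.94, 172.46, 180, 180, 180].

### API

Orientations are given as [roll, pitch, yaw] about the fixed x, y, z axes, in that order (R = Rz(yaw) Ry(pitch) Rx(roll)).
In Python, from plant import * gives the robot as it stands.
- The arm moves only by the shell command python3 -m handwheel 'ROWS'. ROWS is JSON, a list of rows, each a list of 7 numbers: the opening, from -1 (shut) to 1 (fully open), then the shift along the tool's x, y, z as a fraction of full scale, then the turn, a rotation vector about the tool's x, y, z as a fraction of full scale. A call has 1 to 5 rows; each row shifts and turns the commanded pose from where the row before left it, along the tool's axes as they then stand; what a row does not reach is not made up. Full scale, the value 1, is 0.025 m for a shift and 6 degrees for a turn. A row lasts 1/8 s, in which the tool goes at most 62.5 mm and 10.7 degrees, less where a joint would pass 70% of its speed; a pose out of reach is approached as far as the arm can. A call with a number of a shift or a turn outside -1 to 1 is refused whole. A call with a gripper value outside its range is refused whole. The fingers move at their own pace and stop on an object; the grip force is fixed at half the most. Time passes only in rows, so rows that do not move let the fingers close. It gives the time, the measured TCP pose, the force, the opening and the grip force at its end, in the units of the state.
- get_obs(): the state, without advancing time (a new reading comes with each control period).
- snapshot(name): name is "scene" or "top" or "wrist"; returns a dict with "color" (420x560x3 uint8, red, green, blue), "fx", "fy", "cx", "cy" (pixels), "R" (3x3) and "t" (3): a world point X has camera coordinates R X + t; the wrist camera has in their place "tool_from_camera" (4x4, takes a point from camera to tool coordinates, whose origin is the TCP and whose axes are the flange's). Camera axes: x right, y down, z forward; pixel columns grow to the right and rows downward; lengths in m; the calibration is good to about 2 mm. A picture is of the moment at which its call begins: read the wrist's pose just before it. There is no depth.
- close_job(): hands the job in; it is judged then, once.
The state is a dict: "clock": time; "joint_pos": joint angles; "qvel": joint speeds; "tau": joint torques, N m; "tool_pos": TCP position; "orientation": TCP orientation; "force": force on the tool from outside, world axes, zero at the start; "moment": the same for the moment, N m; "opening": finger opening in m; "gripper_force": force on a finger pad.
Only numpy, scipy, OpenCV 4.12 (cv2) and the standard library are available. Lean on these libraries where they do the work, as an engineer would, in place of code of your own. Each camera call takes 0.05 s, during which the arm holds its last target. There are 200 camera calls.

## Working session

There is one attempt and no reset: what is moved stays moved. The work goes in short steps, Python scripts to look and compute and a shell command to move; the robot and the scene stay as the last step left them, time stands still between calls to the robot, and variables do not carry over. Pictures are saved under pics/ and viewed, at most 10 in all, crops included, and the job is handed in when it is done.

```bash
mkdir -p pics; ls
python3 - <<'E'
from plant import *
import cv2
print(get_obs())
for n in ("scene","top"):
    s=snapshot(n); cv2.imwrite(f"pics/{n}0.png",s["color"][:,:,::-1]); print(n,{k:(v.tolist() if hasattr(v,'tolist') else v) for k,v in s.items() if k!="color"})
print(snapshot("wrist")["tool_from_camera"])
E
```

```text
pics
{'clock': 0.0, 'joint_pos': array([ 8.32573388e+01,  2.05911329e+01,  6.34773511e-01, -1.92623069e-02,
       -7.01339516e+01, -1.65073778e+01]), 'qvel': array([ 0.02854352,  0.11465154,  0.01407926, -0.00698292, -0.06542307,
       -0.0331359 ]), 'tau': array([-8.62390061e-04, -5.82715416e+01,  2.93058211e+01,  6.99693024e+00,
        6.91286419e-03, -1.59348410e-04]), 'tool_pos': array([0.2663757 , 0.6200189 , 0.40373614]), 'orientation': array([ 1.79908266e+02, -8.30172281e-03, -2.32565924e+01]), 'force': array([ 0.10951753, -0.1788905 , -0.1993664 ]), 'moment': array([-0.04710037, -0.03262665,  0.01277393]), 'gripper_force': 0.0, 'opening': 0.08768453057827322}
scene {'fx': 394.91677539418424, 'fy': 394.91677539418424, 'cx': 272.8150363512291, 'cy': 209.07977361381134, 'R': [[0.5657642780108824, 0.8244527052686171, 0.013730204007352899], [0.6988414411440519, -0.47059525776265587, -0.538665706640959], [-0.4376430301815959, 0.31435305016264425, -0.8424077029484668]], 't': [-0.2839943047491529, -0.30942359484756576, 1.4296558920748492]}
top {'fx': 463.5227705759424, 'fy': 463.5227705759424, 'cx': 285.3887176452036, 'cy': 213.17880142778694, 'R': [[-0.020459566502306133, -0.9997792938841465, -0.00477175639099347], [-0.99723778559167, 0.020747946274631533, -0.07131845282679478], [0.07140171655331866, 0.0032994311482857945, -0.9974421831000216]], 't': [0.012706712349521043, 0.4912695690391115, 1.4901291673487738]}
[[-7.01666748e-06 -9.58737555e-01 -2.84292634e-01  7.68134096e-02]
 [ 9.99999463e-01 -3.01434090e-04  9.91863613e-04 -2.82536402e-04]
 [-1.03663239e-03 -2.84292474e-01  9.58737041e-01  2.00606887e-02]
 [ 0.00000000e+00  0.00000000e+00  0.00000000e+00  1.00000000e+00]]
```

View pics/top0.png

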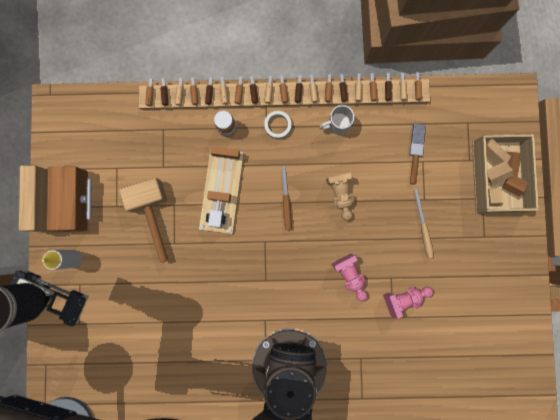

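View pics/scene0.png

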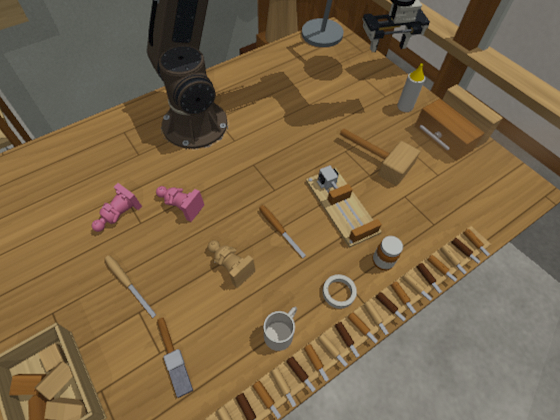

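The top view shows a pale wood figure at (342,195), with its head at (347,214) and plinth at (340,178). The two lookalikes are pink, at (351,277) and (410,300). The clamp's housing is at (215,215) and its stop at (225,153); gouge_a is between the clamp and the figure at (286,198). I choose the pale one, (342,195), and check it in a close crop.

Run:
```python
import cv2,numpy as np
im=cv2.imread("pics/top0.png")
a=im[140:240,185:255]; b=im[160:230,310:375]
f=lambda c,k:cv2.resize(c,None,fx=k,fy=k,interpolation=cv2.INTER_CUBIC)
A=f(a,6);B=f(b,6)
o=np.zeros((600,810,3),np.uint8); o[:600,:420]=A; o[:420,420:810]=B
cv2.imwrite("pics/crop0.png",o[:,:800])
```

```text
(no output)
```

View pics/crop0.png

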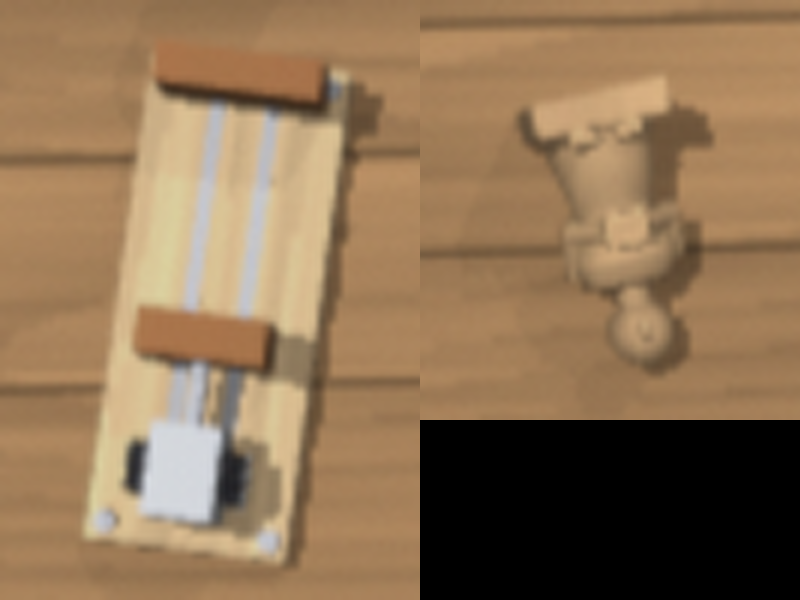

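```bash
cat > h.py <<'E'
import numpy as np, cv2
from scipy.optimize import least_squares
from scipy.spatial.transform import Rotation as Ro
def proj(c,X):
    p=np.atleast_2d(X)@np.array(c["R"]).T+c["t"]; return np.c_[c["fx"]*p[:,0]/p[:,2]+c["cx"],c["fy"]*p[:,1]/p[:,2]+c["cy"]]
def wristcam(s,o):
    T=np.eye(4);T[:3,:3]=Ro.from_euler('xyz',o["orientation"],degrees=True).as_matrix();T[:3,3]=o["tool_pos"]
    M=np.linalg.inv(T@s["tool_from_camera"]); return dict(s,R=M[:3,:3],t=M[:3,3])
def ray(c,u,v,z):
    R=np.array(c["R"]);C=-R.T@c["t"];d=R.T@[(u-c["cx"])/c["fx"],(v-c["cy"])/c["fy"],1]
    return C+d*(z-C[2])/d[2]
def fitpose(c,pts,uv,x0):  # planar pose x,y,yaw of local pts (m)
    def w(p): return np.array(pts)@Ro.from_euler('z',p[2]).as_matrix().T+[p[0],p[1],0]
    r=least_squares(lambda p:(proj(c,w(p))-uv).ravel(),x0,loss='soft_l1'); return r.x,(proj(c,w(r.x))-uv)
def togo(o,xyz,yaw):
    R=Ro.from_euler('xyz',o["orientation"],degrees=True)
    G=Ro.from_euler('xyz',[180,0,yaw],degrees=True)
    print("shift units",np.round(R.inv().apply(np.array(xyz)-o["tool_pos"])/.025,2),"turn units",np.round((R.inv()*G).as_rotvec(degrees=True)/6,2))
E
python3 - <<'E'
from plant import *
from h import *
c=snapshot("top")
P=lambda a,x,y:((a[0]+.5)/6-.5+x,(a[1]+.5)/6-.5+y)
px=[(85,540),(287,563),(350,72),(150,422),(222,428),(212,522),(142,515),(138,308),(272,322)]
L=np.array([(-145,55,15),(-145,-55,15),(125,-55,15),(-80,19,62),(-80,-19,62),(-130,-19,62),(-130,19,62),(-20,35,60),(-20,-35,60)])/1000
uv=[P(a,185,140) for a in px]
x,r=fitpose(c,L,uv,[.58,.2,0]);print("clamp",x,np.degrees(x[2]));print(r.round(1))
q=lambda a,z:ray(c,*P((a[0]-420,a[1]),310,160),z)
h=q((643,330),.025);e1=q((535,108),.072);e2=q((665,77),.072)
print("head",h,"edge",e1,e2,np.linalg.norm(e1-e2))
m=(e1+e2)/2;d=h-m;print("axis",np.degrees(np.arctan2(d[1],d[0])),np.linalg.norm(d[:2]),"edge perp",np.degrees(np.arctan2(e2[1]-e1[1],e2[0]-e1[0]))-90)
E
```

```text
clamp [ 0.58058898  0.21046544 -0.13897951] -7.962939168188487
[[ 0.1 -0.2]
 [-0.  -0. ]
 [-0.2  0.3]
 [ 0.4 -0.1]
 [ 0.4  0.3]
 [-0.   0.3]
 [-0.3  0.1]
 [ 0.  -0.4]
 [-0.5 -0.2]]
head [ 0.48221494 -0.19575688  0.025     ] edge [ 0.5971082  -0.13650909  0.072     ] [ 0.61207751 -0.20521739  0.072     ] 0.07032006699882515
axis -168.5019921607449 0.12488413169186731 edge perp -167.7091684302038
```

The clamp fit is good (residuals under 0.5 px): origin (0.581, 0.210), yaw −8°. The head is at (0.482, −0.196), and the plinth edge measures 70 mm against the given 72. The close crop confirms the pale wooden figure. Now I move above the head.

Run:
```python
from plant import *
from h import *
o=get_obs(); togo(o,[.50,.2,.40],12); togo(o,[.47,-.196,.33],12)
```

```text
shift units [15.22 11.75  0.18] turn units [ 0.01  0.   -5.88]
shift units [20.37 26.77  2.99] turn units [ 0.01  0.   -5.88]
```

```bash
for i in 1 ; do :; done
python3 -m handwheel '[[1,1,0.8,0,0,0,0],[1,1,0.8,0,0,0,0],[1,1,0.8,0,0,0,0],[1,1,0.8,0,0,0,0],[1,1,0.8,0,0,0,0]]' | tail -c 400
python3 -m handwheel '[[1,1,0.8,0,0,0,0],[1,1,0.8,0,0,0,0],[1,1,0.8,0,0,0,0],[1,1,0.8,0,0,0,0],[1,1,0.8,0,0,0,0]]' | tail -c 400
python3 -m handwheel '[[1,1,1,0,0,0,0],[1,1,1,0,0,0,0],[1,1,1,0,0,0,0],[1,1,1,0,0,0,0],[1,1,1,0,0,0,0]]' | tail -c 400
python3 -m handwheel '[[1,0.5,1,0.3,0,0,0],[1,0.5,1,0.3,0,0,0],[1,0.5,1,0.3,0,0,0],[1,0.5,1,0.3,0,0,0],[1,0.5,1,0.3,0,0,0]]'
python3 -m handwheel '[[1,0.5,1,0.3,0,0,0],[1,0.5,1,0.3,0,0,0],[1,0.5,1,0.3,0,0,0],[1,0.5,1,0.3,0,0,0],[1,0.5,1,0.3,0,0,0]]'
python3 - <<'E'
from plant import *
from h import *
o=get_obs(); togo(o,[.47,-.196,.33],12)
E
```

```text
clock: 0.82
tool_pos: [0.3425, 0.4775, 0.4046]
orientation: [180.0, 0.0, -23.2]
force: [-0.3, 0.1, 0.2]
opening: 0.0882
gripper_force: 0.0
clock: 1.45
tool_pos: [0.4177, 0.3362, 0.4047]
orientation: [-180.0, -0.0, -23.3]
force: [0.0, -0.5, -0.0]
opening: 0.0874
gripper_force: 0.0
clock: 2.08
tool_pos: [0.4829, 0.1719, 0.4048]
orientation: [-180.0, -0.0, -23.3]
force: [0.2, 0.0, 0.9]
opening: 0.0878
gripper_force: 0.0
clock: 2.7
tool_pos: [0.4905, 0.0326, 0.367]
orientation: [-180.0, -0.0, -23.3]
force: [0.1, -0.0, 0.4]
opening: 0.0877
gripper_force: 0.0
clock: 3.32
tool_pos: [0.4985, -0.1068, 0.3295]
orientation: [-180.0, -0.0, -23.3]
force: [-0.1, -0.1, -0.3]
opening: 0.0877
gripper_force: 0.0
shift units [ 0.36  3.73 -0.02] turn units [-0.   -0.   -5.88]
```

```bash
python3 -m handwheel '[[1,0.1,0.93,0,0,0,0],[1,0.1,0.93,0,0,0,0],[1,0.1,0.93,0,0,0,0],[1,0.1,0.93,0,0,0,0],[1,0,0,0,0,0,-0.98]]'|head -1
python3 -m handwheel '[[1,0,0,0,0,0,-0.98],[1,0,0,0,0,0,-0.98],[1,0,0,0,0,0,-0.98],[1,0,0,0,0,0,-0.98],[1,0,0,0,0,0,-0.98]]'
python3 - <<'E'
from plant import *
from h import *
o=get_obs();s=snapshot("wrist");c=wristcam(s,o);cv2.imwrite("pics/w1.png",s["color"][:,:,::-1])
print(o["tool_pos"],proj(c,[[.482,-.196,.025],[.597,-.1365,.072],[.612,-.205,.072]]))
import json;json.dump({k:np.array(c[k]).tolist() for k in("R","t","fx","fy","cx","cy")},open("w1.json","w"))
E
```

```text
clock: 3.95
clock: 4.58
tool_pos: [0.4709, -0.1953, 0.3297]
orientation: [180.0, -0.0, 12.2]
force: [-0.1, 0.1, -0.3]
opening: 0.0874
gripper_force: 0.0
[ 0.47091904 -0.1952798   0.3296976 ] [[ 2.82218487e+02  1.95076969e+02]
 [ 2.24545359e+02  1.89359253e-01]
 [ 3.47378778e+02 -1.07396342e-01]]
```

View pics/w1.png

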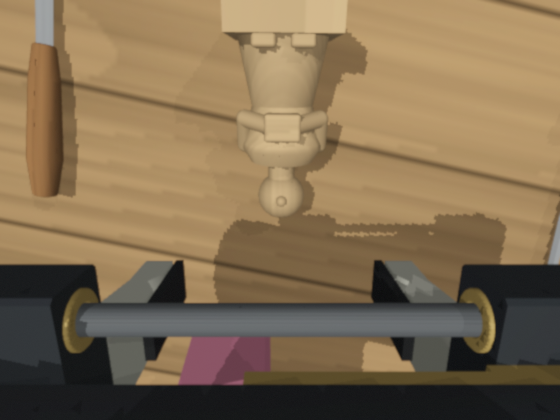

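The wrist view shows the pale figure's head at (281,194), where I predicted (282,195). Its axis is vertical in the image, so the fingers are square to it. The pink figure at (225,360) lies outside the gripper's footprint. I descend.

```bash
python3 -m handwheel '[[1,0.45,0.11,0.3,0,0,0],[1,0,0,1,0,0,0],[1,0,0,1,0,0,0],[1,0,0,1,0,0,0],[1,0,0,1,0,0,0]]'|head -1
python3 -m handwheel '[[1,0,0,1,0,0,0],[1,0,0,0.5,0,0,0],[1,0,0,0,0,0,0],[-0.15,0,0,0,0,0,0],[-0.15,0,0,0,0,0,0]]'
python3 -m handwheel '[[-0.15,0,0,0,0,0,0],[-0.15,0,0,0,0,0,0],[-0.2,0,0,0,0,0,0],[-0.2,0,0,0,0,0,0]]'
```

```text
clock: 5.25
clock: 5.88
tool_pos: [0.4833, -0.1953, 0.1856]
orientation: [180.0, -0.1, 12.0]
force: [-0.4, 0.8, 0.8]
opening: 0.0727
gripper_force: 0.0
clock: 6.38
tool_pos: [0.4829, -0.1953, 0.1847]
orientation: [-180.0, 0.0, 12.0]
force: [-1.1, -0.4, 1.2]
opening: 0.0371
gripper_force: 0.2
```

```bash
python3 -m handwheel '[[-0.22,0,0,0,0,0,0],[-0.22,0,0,0,0,0,0]]'|tail -2
python3 -m handwheel '[[-0.24,0,0,0,0,0,0],[-0.24,0,0,0,0,0,0]]'|tail -2
python3 -m handwheel '[[-0.27,0,0,0,0,0,0],[-0.27,0,0,0,0,0,0]]'|tail -3
```

```text
opening: 0.0348
gripper_force: 26.4
opening: 0.0343
gripper_force: 30.0
force: [-0.6, 0.5, -0.7]
opening: 0.0345
gripper_force: 30.0
```

```bash
python3 -m handwheel '[[-0.195,0,0,0,0,0,0],[-0.195,0,0,0,0,0,0],[-0.195,0,0,0,0,0,0]]'|tail -2
python3 -m handwheel '[[-0.205,0,0,0,0,0,0],[-0.205,0,0,0,0,0,0]]'|tail -2
python3 -m handwheel '[[-0.205,0,0,-0.4,0,0,0],[-0.205,0,0,-0.4,0,0,0],[-0.205,0,0,-0.4,0,0,0],[-0.205,0,0,-0.4,0,0,0]]'|tail -3
```

```text
opening: 0.0352
gripper_force: 5.8
opening: 0.0348
gripper_force: 12.9
force: [-0.1, 0.6, -0.5]
opening: 0.0352
gripper_force: 13.0
```

```bash
python3 -m handwheel '[[-0.205,0,0,-0.5,0,0,0],[-0.205,0,0,-0.5,0,0,0],[-0.205,0,0,-0.5,0,0,0],[-0.205,0,0,-0.5,0,0,0],[-0.205,0,0,-0.5,0,0,0]]'|tail -3
python3 -m handwheel '[[-0.2,0,0,-0.5,0,0,0],[-0.2,0,0,-0.5,0,0,0],[-0.2,0,0,-0.4,0,0,0],[-0.2,0,0,0,0,0,0],[-0.2,0,0,0,0,0,0]]'
python3 - <<'E'
from plant import *
import cv2
o=get_obs();s=snapshot("wrist");t=snapshot("scene")["color"]
f=lambda c,k:cv2.resize(c,None,fx=k,fy=k)
import numpy as np
a=np.zeros((420,800,3),np.uint8);a[:,:400]=f(t[190:330,160:293],3.0)[:420,:400] if 0 else cv2.resize(t[190:330,160:293],(400,420));a[:315,400:800]=cv2.resize(s["color"],(400,300)).repeat(1,0)[:300].tolist() if 0 else np.vstack([cv2.resize(s["color"],(400,300)),np.zeros((15,400,3),np.uint8)])
cv2.imwrite("pics/lift.png",a[:,:,::-1])
E
```

```text
force: [-0.2, 0.3, -2.2]
opening: 0.035
gripper_force: 12.9
clock: 9.5
tool_pos: [0.4827, -0.1952, 0.3218]
orientation: [-180.0, 0.0, 12.0]
force: [-0.3, 1.0, -1.2]
opening: 0.035
gripper_force: 9.1
```

View pics/lift.png

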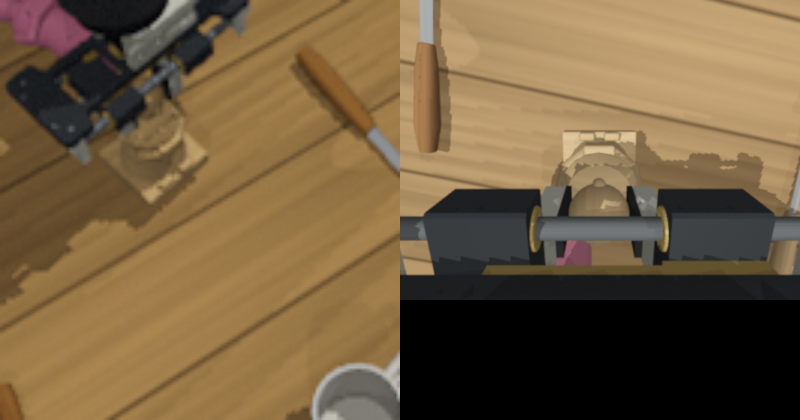

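The figure hangs upright between the fingers: its plinth shows level and square at (598,145) in the wrist half. Now I raise it and carry it over the gap, ramping the speed up and down.

```bash
python3 -m handwheel '[[-0.205,0,0,-0.5,0,0,0],[-0.205,0,0,-0.8,0,0,0],[-0.205,0,0,-0.8,0,0,0],[-0.205,0,0,-0.7,0,0,0],[-0.205,0,0,-0.4,0,0,0]]'|tail -6
python3 -m handwheel '[[-0.205,0.135,-0.225,0,0,0,0],[-0.205,0.27,-0.45,0,0,0,0],[-0.205,0.4,-0.67,0,0,0,0],[-0.205,0.54,-0.9,0,0,0,0],[-0.205,0.54,-0.9,0,0,0,0]]'|tail -6
python3 -m handwheel '[[-0.205,0.54,-0.9,0,0,0,0],[-0.205,0.54,-0.9,0,0,0,0],[-0.205,0.54,-0.9,0,0,0,0],[-0.205,0.54,-0.9,0,0,0,0],[-0.205,0.54,-0.9,0,0,0,0]]'|tail -6
python3 -m handwheel '[[-0.205,0.54,-0.9,0,0,0,0],[-0.205,0.54,-0.9,0,0,0,0],[-0.205,0.54,-0.9,0,0,0,0],[-0.205,0.54,-0.9,0,0,0,0],[-0.205,0.54,-0.9,0,0,0,0]]'|tail -6
python3 -m handwheel '[[-0.205,0.54,-0.9,0,0,0,0],[-0.205,0.4,-0.67,0,0,0,0],[-0.205,0.27,-0.45,0,0,0,0],[-0.205,0.135,-0.225,0,0,0,0]]'|tail -6
python3 -m handwheel '[[-0.205,0,0,0,0,0,0.4],[-0.205,0,0,0,0,0,0.9],[-0.205,0,0,0,0,0,0.9],[-0.205,0,0,0,0,0,0.8],[-0.205,0,0,0,0,0,0.33]]'|tail -6
python3 - <<'E'
from plant import *
from h import *
o=get_obs(); togo(o,[.6202,.2050,.335],-7.96)
E
```

```text
clock: 10.22
tool_pos: [0.4831, -0.1953, 0.4037]
orientation: [180.0, -0.1, 12.0]
force: [0.4, 0.8, -2.7]
opening: 0.0348
gripper_force: 12.9
clock: 10.85
tool_pos: [0.5131, -0.1067, 0.4017]
orientation: [-180.0, 0.0, 12.1]
force: [-0.1, -0.1, -1.6]
opening: 0.0349
gripper_force: 12.9
clock: 11.48
tool_pos: [0.5554, 0.0178, 0.4016]
orientation: [180.0, 0.1, 12.1]
force: [-0.3, 0.3, -1.7]
opening: 0.0353
gripper_force: 12.9
clock: 12.1
tool_pos: [0.5983, 0.1413, 0.4021]
orientation: [180.0, 0.0, 12.0]
force: [0.2, -0.4, -1.2]
opening: 0.0348
gripper_force: 12.9
clock: 12.6
tool_pos: [0.6192, 0.2022, 0.402]
orientation: [180.0, 0.0, 12.0]
force: [-0.1, 0.1, -1.5]
opening: 0.035
gripper_force: 12.9
clock: 13.22
tool_pos: [0.6189, 0.2011, 0.4024]
orientation: [-180.0, -0.0, -8.0]
force: [-0.4, 1.1, -2.0]
opening: 0.035
gripper_force: 12.9
shift units [ 0.03 -0.16  2.7 ] turn units [-0.   -0.   -0.01]
```

```bash
python3 -m handwheel '[[-0.205,0.03,-0.16,0.4,0,0,0],[-0.205,0,0,0.8,0,0,0],[-0.205,0,0,0.8,0,0,0],[-0.205,0,0,0.7,0,0,0],[-0.205,0,0,0,0,0,0]]'|tail -6
python3 - <<'E'
from plant import *
from h import *
o=get_obs();s=snapshot("wrist");c=wristcam(s,o)
B=s["color"][100:400,130:430]
ax=cv2.resize(B,(400,400))
t=snapshot("scene");
cl=np.array([.5806,.2105,0]);R=Ro.from_euler('z',-.139).as_matrix()
L=np.array([(4,36,35),(76,36,35),(4,-36,35),(76,-36,35),(40,0,35)])/1000
W=L@R.T+cl
p=proj(t,W);print(p.round(1), proj(c,W).round(1))
u,v=p.mean(0).astype(int)
a=cv2.resize(t["color"][v-75:v+55,u-65:u+65],(400,400),interpolation=cv2.INTER_CUBIC);print(u-65,v-75)
cv2.imwrite("pics/place.png",np.hstack([a,ax])[:,:,::-1])
E
```

```text
clock: 13.85
tool_pos: [0.6199, 0.2052, 0.3326]
orientation: [179.9, 0.2, -7.9]
force: [0.2, 0.6, -1.2]
opening: 0.0352
gripper_force: 12.9
[[354.6 198.8]
 [367.7 216.6]
 [334.6 207.3]
 [347.3 225.7]
 [351.  212. ]] [[233.1 252.1]
 [229.8 162.7]
 [322.4 252.1]
 [325.8 162.7]
 [277.8 209. ]]
286 137
```

View pics/place.png

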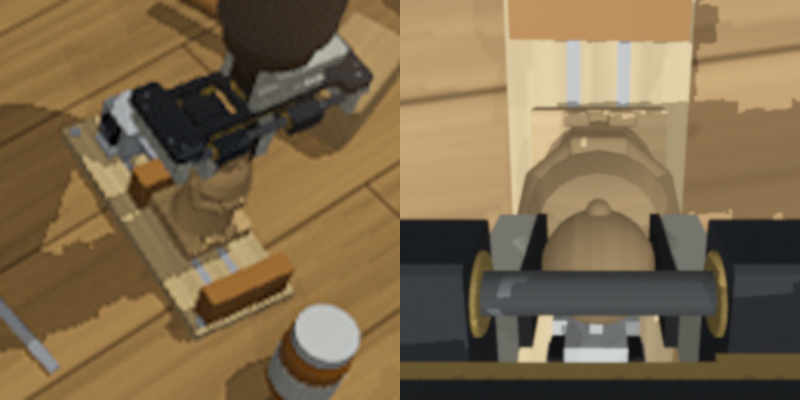

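Run:
```python
from plant import *
from h import *
o=get_obs();s=snapshot("wrist");c=wristcam(s,o);print(o["tool_pos"],o["orientation"])
cl=np.array([.5806,.2105,0]);R=Ro.from_euler('z',-.139).as_matrix()
for z in (43,61):
    W=np.array([(76,36,z),(76,-36,z),(76,0,z)])/1000@R.T+cl; print(z,proj(c,W).round(1))
h=np.array([[40,0,173]])/1000@R.T+cl;print(proj(c,h))
# stop and base checks from wrist image: stop face bottom/top corners, base sides
W=np.array([(100,45,60),(100,-45,60),(100,45,15),(100,-45,15),(76,55,15),(76,-55,15)])/1000@R.T+cl;print(proj(c,W).round(1))
im=cv2.resize(s["color"][0:260,180:400],None,fx=2.5,fy=2.3,interpolation=cv2.INTER_CUBIC);cv2.imwrite("pics/w3.png",im[:,:,::-1])
```

```text
[0.62051138 0.20554211 0.33490785] [ 1.79989804e+02 -1.80909276e-02 -7.91959314e+00]
43 [[230.3 165.8]
 [328.  165.9]
 [279.1 165.9]]
61 [[227.  169.8]
 [331.4 169.8]
 [279.2 169.8]]
[[280.05871954 295.92476875]]
[[212.5 134.1]
 [346.  134.2]
 [222.2 130.2]
 [336.  130.3]
 [211.  160.6]
 [347.  160.7]]
```

View pics/w3.png

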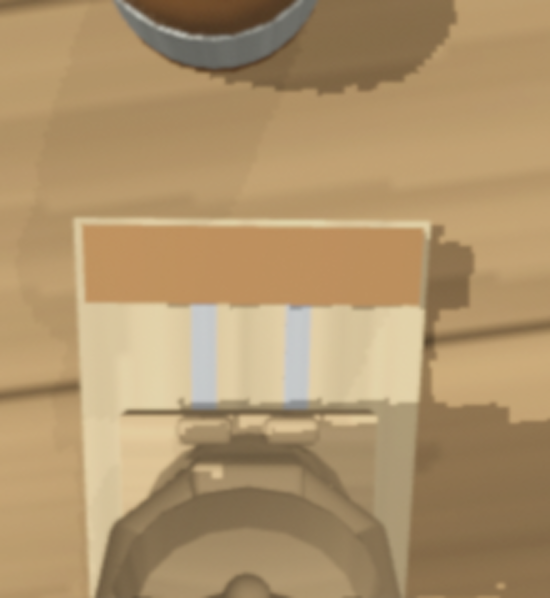

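The wrist view shows the plinth's front edge level at v≈178.7, u 230–330, centred on the rails. It sits about 7 mm behind where it should be, a forward lean of about 3°, while the stop edge (v≈131) is about 2 mm further out than predicted. I shift about 6 mm towards the stop, then lower in small steps while reading the force.

```bash
python3 -m handwheel '[[-0.2,0.12,0.04,0.1,0,0,0],[-0.2,0.12,0,0.3,0,0,0],[-0.2,0,0,0.3,0,0,0],[-0.2,0,0,0.2,0,0,0],[-0.2,0,0,0,0,0,0]]'|tail -5
python3 -m handwheel '[[-0.195,0,0,0.1,0,0,0],[-0.195,0,0,0,0,0,0]]'|sed -n '2p;4p;6p'
python3 -m handwheel '[[-0.195,0,0,0.08,0,0,0],[-0.195,0,0,0,0,0,0]]'|sed -n '2p;4p;6p'
python3 -m handwheel '[[-0.195,0,0,0.08,0,0,0],[-0.195,0,0,0,0,0,0]]'|sed -n '2p;4p;6p'
```

```text
tool_pos: [0.6259, 0.2035, 0.3114]
orientation: [180.0, 0.1, -8.0]
force: [-0.1, 1.1, -2.1]
opening: 0.0353
gripper_force: 9.1
tool_pos: [0.626, 0.2036, 0.3097]
force: [-0.1, -0.4, -2.2]
gripper_force: 5.8
tool_pos: [0.626, 0.2036, 0.3076]
force: [-0.2, -0.3, -1.4]
gripper_force: 5.7
tool_pos: [0.6263, 0.2036, 0.3069]
force: [-1.6, -0.5, 5.1]
gripper_force: 5.8
```

```bash
python3 -m handwheel '[[-0.193,0,0,0.04,0,0,0],[-0.193,0,0,0,0,0,0]]'|sed -n '2p;4p;6p'
python3 -m handwheel '[[-0.19,0,0,0.03,0,0,0],[-0.19,0,0,0,0,0,0]]'|sed -n '2p;4p;6p'
python3 - <<'E'
from plant import *
from h import *
o=get_obs();s=snapshot("wrist");c=wristcam(s,o);print(o["tool_pos"],o["orientation"])
cl=np.array([.5806,.2105,0]);R=Ro.from_euler('z',-.139).as_matrix()
W=np.array([(76,36,15),(76,-36,15),(76,36,33),(76,-36,33),(100,45,60),(100,-45,60)])/1000@R.T+cl; print(proj(c,W).round(1))
im=cv2.resize(s["color"][80:320,180:400],None,fx=2.5,fy=2.5,interpolation=cv2.INTER_CUBIC);cv2.imwrite("pics/w4.png",im[:,:,::-1])
E
```

```text
tool_pos: [0.6264, 0.2035, 0.3062]
force: [-1.1, -0.2, 6.9]
gripper_force: 4.6
tool_pos: [0.6263, 0.2035, 0.3051]
force: [-1.3, -1.2, 5.1]
gripper_force: 3.1
[0.62628156 0.2035487  0.30505966] [-1.79971375e+02 -7.84222895e-02 -7.93636190e+00]
[[228.9 174.7]
 [326.7 174.8]
 [225.6 179.3]
 [329.9 179.3]
 [202.9 148.1]
 [352.5 148.2]]
```

View pics/w4.png

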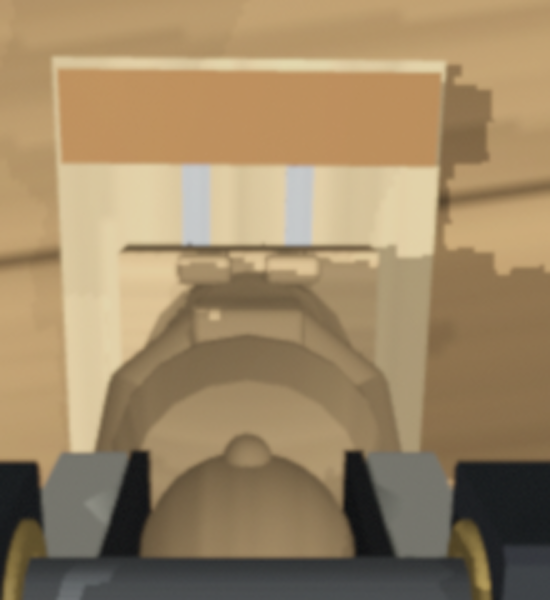

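The plinth is down, square, and centred between the base sides (front edge at v≈178, u 228–329), with its front about 26 mm from the stop. I open slowly.

```bash
python3 -m handwheel '[[-0.18,0,0,0.02,0,0,0],[-0.18,0,0,0,0,0,0],[-0.16,0,0,0,0,0,0],[-0.14,0,0,0,0,0,0],[-0.1,0,0,0,0,0,0]]'|tail -5
python3 -m handwheel '[[0,0,0,0,0,0,0],[0.1,0,0,0,0,0,0],[0.3,0,0,0,0,0,0],[0.3,0,0,0,0,0,0]]'|tail -5
python3 - <<'E'
from plant import *
from h import *
s=snapshot("wrist");im=s["color"]
t=snapshot("scene")["color"]
a=cv2.resize(im[80:320,180:400],(440,480),interpolation=cv2.INTER_CUBIC)
b=cv2.resize(t[142:270,296:392],(360,480),interpolation=cv2.INTER_CUBIC)
cv2.imwrite("pics/w5.png",np.hstack([a,b])[:,:,::-1])
E
```

```text
tool_pos: [0.6261, 0.2037, 0.3034]
orientation: [-180.0, -0.0, -7.9]
force: [-0.3, 0.4, 0.4]
opening: 0.0389
gripper_force: 0.0
tool_pos: [0.6261, 0.2036, 0.3034]
orientation: [180.0, 0.0, -8.0]
force: [0.3, -0.4, -0.3]
opening: 0.0561
gripper_force: 0.0
```

View pics/w5.png

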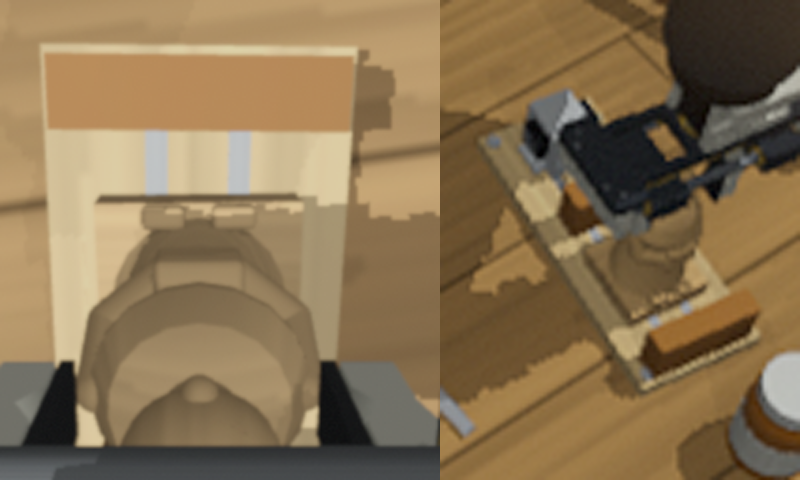

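The figure stands free, square in the gap. I retreat straight up and then go to the housing.

```bash
python3 -m handwheel '[[0.4,0,0,-0.3,0,0,0],[0.4,0,0,-0.6,0,0,0],[0.4,0,0,-0.8,0,0,0],[0.4,0,0,-0.8,0,0,0],[0.4,0,0,0,0,0,0]]'|tail -5
python3 -m handwheel '[[1,-0.5,0,0,0,0,0],[1,-1,0,0,0,0,0],[1,-1,0,0,0,0,0],[1,-1,0,0,0,0,0],[1,-1,0,0,0,0,0]]'|tail -5
python3 -m handwheel '[[1,-1,0,0,0,0,0],[1,-0.5,0,0,0,0,0],[1,0,0,0.5,0,0,0],[1,0,0,1,0,0,0],[1,0,0,0,0,0,0]]'|tail -5
python3 - <<'E'
from plant import *
from h import *
o=get_obs(); togo(o,[.4776,.2246,.204],-7.96);s=snapshot("wrist");c=wristcam(s,o)
cl=np.array([.5806,.2105,0]);R=Ro.from_euler('z',-.139).as_matrix()
W=np.array([(-80,19,62),(-80,-19,62),(-20,35,60),(-20,-35,60),(4,36,33),(4,-36,33)])/1000@R.T+cl; print(proj(c,W).round(1))
cv2.imwrite("pics/w6.png",s["color"][:,:,::-1])
E
```

```text
tool_pos: [0.6266, 0.2038, 0.369]
orientation: [-179.8, -0.2, -7.9]
force: [0.1, 0.1, 0.4]
opening: 0.0615
gripper_force: 0.0
tool_pos: [0.5129, 0.219, 0.3651]
orientation: [179.9, 0.1, -8.0]
force: [0.7, 0.2, 0.4]
opening: 0.0873
gripper_force: 0.0
tool_pos: [0.4773, 0.2238, 0.3259]
orientation: [179.8, 0.2, -8.0]
force: [-1.2, -0.6, -0.8]
opening: 0.0878
gripper_force: 0.0
shift units [ 0.02 -0.05  4.88] turn units [ 0.03  0.03 -0.  ]
[[246.9 188.1]
 [303.4 188.1]
 [219.4  94.2]
 [330.4  94.1]
 [222.2  58.3]
 [327.7  58.3]]
```

View pics/w6.png

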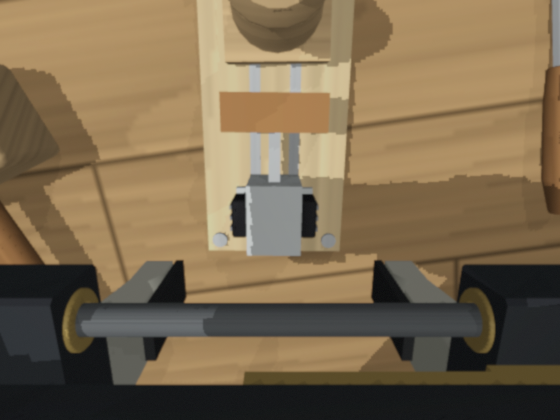

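The housing's front edge is at v≈187, u 248–300 and the jaw's at v≈93, both within 1–3 px of prediction. The figure is standing square. I descend and press the buttons.

```bash
python3 -m handwheel '[[1,0,-0.05,0.6,0,0,0],[1,0,0,1,0,0,0],[1,0,0,1,0,0,0],[1,0,0,1,0,0,0],[1,0,0,0.8,0,0,0]]'|tail -5
python3 -m handwheel '[[1,0,0,0.48,0,0,0],[1,0,0,0,0,0,0],[0.4,0,0,0,0,0,0],[0.4,0,0,0,0,0,0],[0.4,0,0,0,0,0,0]]'|tail -5
python3 -m handwheel '[[0.2,0,0,0,0,0,0],[0.2,0,0,0,0,0,0],[0,0,0,0,0,0,0],[0,0,0,0,0,0,0],[0,0,0,0,0,0,0]]'|tail -5
python3 - <<'E'
from plant import *
from h import *
s=snapshot("wrist")["color"]
cv2.imwrite("pics/w7.png",s[:,:,::-1])
E
```

```text
tool_pos: [0.4778, 0.2255, 0.2172]
orientation: [180.0, 0.0, -8.0]
force: [0.6, 0.6, -0.3]
opening: 0.0874
gripper_force: 0.0
tool_pos: [0.4778, 0.2257, 0.207]
orientation: [-179.9, -0.0, -7.9]
force: [0.7, -1.5, 0.9]
opening: 0.0643
gripper_force: 0.0
tool_pos: [0.4777, 0.2258, 0.2068]
orientation: [-180.0, -0.0, -7.9]
force: [-3.3, 1.0, 5.1]
opening: 0.0441
gripper_force: 8.2
```

View pics/w7.png

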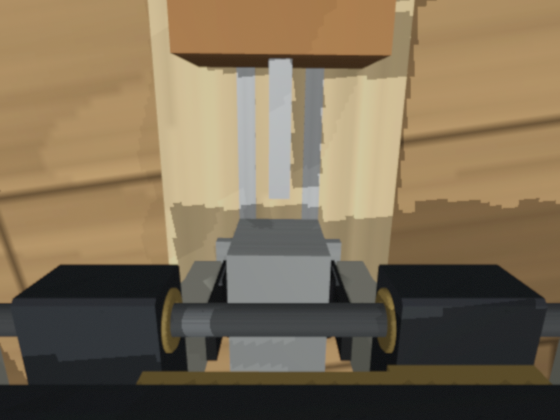

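The jaw has sprung forward: its rod end, at (280,195), has left the housing. I let go, retreat and verify (10th view).

```bash
python3 -m handwheel '[[0.3,0,0,0,0,0,0],[1,0,0,0,0,0,0],[1,0,0,0,0,0,0],[1,0,0,0,0,0,0],[1,0,0,-0.4,0,0,0]]'|tail -5
python3 -m handwheel '[[1,0,0,-0.8,0,0,0],[1,0,0,-1,0,0,0],[1,0,0,-1,0,0,0],[1,0,0,-1,0,0,0],[1,-0.5,0,-1,0,0,0]]'|tail -5
python3 -m handwheel '[[1,-0.8,0,-0.5,0,0,0],[1,-0.8,0,0,0,0,0],[1,0,0,0,0,0,0],[1,0,0,0,0,0,0]]'
python3 - <<'E'
from plant import *
from h import *
o=get_obs();c=snapshot("wrist");w=wristcam(c,o);t=snapshot("top");s=snapshot("scene")
cl=np.array([.5806,.2105,0]);R=Ro.from_euler('z',-.139).as_matrix()
W=np.array([(28,35,60),(28,-35,60),(64,0,163)])/1000@R.T+cl; print(proj(w,W).round(1),proj(t,W).round(1))
f=lambda x,wd,h:cv2.resize(x,(wd,h),interpolation=cv2.INTER_CUBIC)
A=f(t["color"][100:310,170:450],400,300);B=f(s["color"][140:290,260:460],400,300);C=f(c["color"],400,300)
D=f(t["color"][140:240,185:255],210,300)
o=np.vstack([np.hstack([A,B]),np.hstack([C,D,np.zeros((300,190,3),np.uint8)])]);cv2.imwrite("pics/end.png",o[:,:,::-1])
E
```

```text
tool_pos: [0.4774, 0.2253, 0.216]
orientation: [179.9, 0.1, -8.0]
force: [0.1, 0.0, 0.2]
opening: 0.0858
gripper_force: 0.0
tool_pos: [0.4655, 0.2272, 0.3378]
orientation: [-180.0, -0.0, -8.0]
force: [0.4, -0.3, -0.1]
opening: 0.0877
gripper_force: 0.0
clock: 22.75
tool_pos: [0.426, 0.2329, 0.3493]
orientation: [-180.0, -0.0, -7.9]
force: [0.0, -0.1, 0.1]
opening: 0.0877
gripper_force: 0.0
[[ 223.2  -74.1]
 [ 336.8  -74. ]
 [ 281.8 -357.9]] [[209.5 175.6]
 [231.3 178.2]
 [217.  159.8]]
```

View pics/end.png

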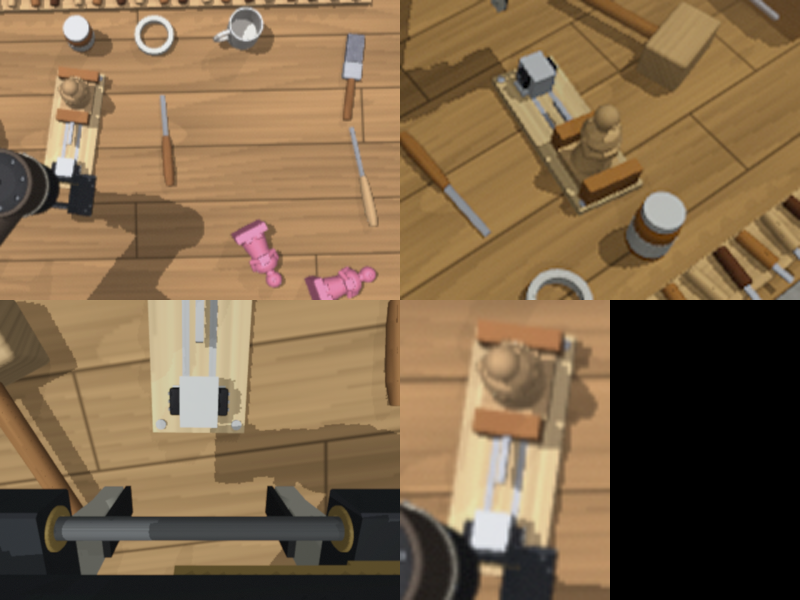

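The figure stands upright between the closed jaw and the stop, both buttons are back out, and the other things have not moved. The robot is touching nothing, so I hand it in.

```bash
python3 -c "
from plant import *
print(close_job())"
```

```text
the job is handed in; nothing more can be done
None
```

The figure stands upright, held by its plinth between the sprung-shut jaw and the stop. Both buttons are released, the other things on the bench are undisturbed in the final pictures, and the job was handed in at about 23 s of the 61 s allowed.

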